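# Put the full screw tin away by weight

### The job

Of the three closed metal tins that look alike, one is still full of screws and two are empty. Find the full one by its weight, stand it upright in the open wooden chest, and then lower the chest's hinged lid gently until it is fully shut. Set tins down rather than dropping them, leave the empty ones standing upright where they stood, and do not disturb the other things on the bench.

Things in the scene. Friction and masses are not known exactly. Their poses are not given: they have to be found in the camera images.
- tin_a: closed round metal tin, 62 mm in diameter and 75 mm tall, standing upright; the three tins look exactly alike, one (any of the three) is full of screws and weighs 0.6 to 0.8 kg, the two others are empty and weigh 0.10 to 0.16 kg; origin at the centre of its underside, z up
- tin_b: closed round metal tin, 62 mm in diameter and 75 mm tall, standing upright; the three tins look exactly alike, one (any of the three) is full of screws and weighs 0.6 to 0.8 kg, the two others are empty and weigh 0.10 to 0.16 kg; origin at the centre of its underside, z up
- tin_c: closed round metal tin, 62 mm in diameter and 75 mm tall, standing upright; the three tins look exactly alike, one (any of the three) is full of screws and weighs 0.6 to 0.8 kg, the two others are empty and weigh 0.10 to 0.16 kg; origin at the centre of its underside, z up
- chest: open-topped plywood chest with dark corner irons, fixed to the bench, 170 (x) x 200 (y) x 95 mm high outside, walls and floor 6 mm thick (inside 158 x 188 x 89 mm); origin at the centre of its underside, x points from its open front to the hinge side at the back, z up; its yaw varies
- lid (a joint): hinge of the chest's lid, rad: 0 is fully shut, grows as it opens (1.57 is upright, stop at 1.8); the hinge is stiff, so the lid stays where it is left. The lid is a 170 x 200 mm plywood board 10 mm thick; a tab 64 mm wide and 10 mm thick sticks out 23 mm beyond the middle of its free edge
- lid_hinge (a point): point on the lid's hinge axis, at the middle of the rim of the chest's back wall (95.5 mm above the bench, on the chest's outer back face); its y axis is the hinge axis; it turns with the lid, at joint 0 its axes are the chest's
- lid_edge (a point): middle of the lid's free edge on its outer (upper when shut) face, 170 mm from the hinge axis; it turns with the lid, at joint 0 its axes are the chest's
- nail_tin: open low round tin (clear-looking, with panel pins in it), 69 mm across, 38 mm high, a bystander; origin at the centre of its underside
- sanding_block: brown sanding block lying flat, 60 x 100 x 28 mm, a bystander; origin at the centre of its underside
There are look-alikes about, which are no part of the job. What is shaped like the tin_c but pink or turquoise is not meant.

How it is judged:
By the outcome, as a careful person would: the job done as asked, in the order asked, and still so for the second after the job is handed in, with the robot touching nothing.
It also fails if it takes over 70 s, if anything falls off the work surface, if the arm or the gripper's body presses on something with over 40 N, if the wrist force passes 120 N, or if a joint passes its speed limit or range.

### The arm

A 6-joint arm with a two-finger parallel gripper is mounted at the origin on the work surface; the furniture and walls round the work are solid. World frame = base frame: x ahead of the robot, y to its left, z up, the work surface at z = 0. Lengths are in m, angles in rad, forces in N, time in s.
With the tool pointing down it reaches from about 0.35 to 0.775 m from the base axis. Payload 5.5 kg.
Tool frame: the origin (TCP) lies at the very end of the fingers, on their centre line; the grasp point (between the pads) lies 19 mm behind it; x points along the fingers, y is the direction in which the jaws open and shut, and the axes are right-handed (so a half turn about x gives the same grasp; the last joint's range is limited). The gripper opens to 85 mm and grips with 20 to 120 N. Pads are 22 mm wide; open, the fingers measure 114 mm over their backs; the gripper's body (76 mm by 85 mm) begins 54 mm behind the grasp point. The pads swing forward as they close: fully open they stand 13 mm farther back than shut.
Start: joints at [1.097, 0.313, 0.046, 1.304, 0, 1.431], TCP at [0.188, 0.543, 0.231] pointing down, gripper open.
Joint ranges: [-2.76, 2.76], [-0.86, 1.69], [-1.03, 1.26], [-2.2, 2.34], [-1.47, 1.5], [-3.14, 3.14]. Speed limits (rad/s): [2.57, 2.57, 3.14, 3.14, 3.14, 3.14].

### API

Orientations are given as a unit quaternion [w, x, y, z].
In Python, from workcell import env gives the robot as it stands.
- The arm moves only by the tool drive_tool, never from a script. Its argument "plan" is a list that holds one entry, the list of rows, each a list of 7 numbers: the shift along the tool's x, y, z in cm, then the turn, a rotation vector about the tool's x, y, z in degrees, then the opening, from 0 (shut) to 1 (fully open). In form: [[[tx, ty, tz, wx, wy, wz, fingers], ...]]. A call has exactly 5 rows; each row shifts and turns the commanded pose from where the row before left it, along the tool's axes as they then stand; what a row does not reach is not made up. A row lasts 1/12 s, in which the tool goes at most 41.7 mm and 7.16 degrees, less where a joint would pass 70% of its speed; a pose out of reach is approached as far as the arm can. A call with a gripper value outside its range is refused whole. The fingers move at their own pace and stop on an object; "squeeze" is the grip in N (left out, the last holds). Time passes only in rows, so rows that do not move let the fingers close, or fill a call up. It gives the time, the measured TCP pose, the force and the opening at its end, in the units of the state.
- env.get_state(): the state, without advancing time (a new reading comes with each control period).
- env.read_camera(name): name is "scene" or "top" or "wrist"; returns the picture (400x640x3 uint8, red, green, blue); there is no depth.
- env.camera_model(name): a dict with "camera_matrix" (3x3 intrinsics, pixels), "k1" (the pictures are not rectified: a ray, as slopes to the right and down, at radius r is drawn at 1 + k1 r^2 times it, then the intrinsics apply), "camera_from_world" (4x4, takes a point from world to camera coordinates); the wrist camera has in their place "T_tool_cam" (4x4, takes a point from camera to tool coordinates, whose origin is the TCP and whose axes are the tool frame's). Camera axes: x right, y down, z forward; pixel columns grow to the right and rows downward; lengths in m; the calibration is good to about 2 mm. A picture is of the moment at which its call begins: read the wrist's pose just before it. camera_model takes no time and is no camera call.
- env.hand_in(): hands the job in, once; it reports no verdict.
The state is a dict: "clock": time; "joint_pos": joint angles; "qvel": joint speeds; "tau": joint torques, N m; "tcp_pos": TCP position; "orientation": TCP orientation; "wrist_force": force on the tool from outside, world axes, zero at the start; "ft_torque": the same for the moment, N m; "finger_gap": finger opening in m.
Only numpy, scipy, OpenCV 4.12 (cv2) and the standard library are available. Lean on these libraries where they do the work, as an engineer would, in place of code of your own. Each camera call takes 0.05 s, during which the arm holds its last target.

## Working session

There is one attempt and no reset: what is moved stays moved. The work goes in short steps, Python scripts to look and compute and a tool call to move; the robot and the scene stay as the last step left them, time stands still between calls to the robot, and variables do not carry over. Pictures are saved under pics/ and viewed, and the job is handed in when it is done.

Besides the shell and the picture viewer there is one more tool, called as name(argument=value, ...) on one line, values as JSON. drive_tool: Moves the arm, as the interface text tells. Its arguments: {"type":"object","properties":{"plan":{"type":"array","items":{"type":"array","items":{"type":"array","items":{"type":"number"}}}},"squeeze":{"type":"number"}},"required":["plan"]}

```bash
mkdir -p pics; ls
python3 - <<'E'
from workcell import env
import cv2,json
s=env.get_state()
print(s)
for n in ["scene","top","wrist"]:
    im=env.read_camera(n); cv2.imwrite(f"pics/{n}0.png",im[:,:,::-1])
    print(n,env.camera_model(n))
E
```

```text
pics
{'clock': 0.0, 'joint_pos': array([ 1.09740103e+00,  3.14026219e-01,  4.49459044e-02,  1.30359033e+00,
       -2.37541792e-05,  1.43118822e+00]), 'qvel': array([-7.92057433e-04, -1.15266867e-03, -9.13363929e-04,  4.91466146e-05,
        1.80952812e-03,  1.43720157e-04]), 'tau': array([ 8.26597193e-05, -4.80629396e+01,  2.98531812e+01,  1.91420614e-02,
       -1.43661196e-04,  1.83598246e-05]), 'tcp_pos': array([0.18816254, 0.5427867 , 0.23038066]), 'orientation': array([ 0.69708969,  0.11683013,  0.69747356, -0.11809878]), 'wrist_force': array([-0.54915213, -0.14820347, -0.72947862]), 'ft_torque': array([ 0.00116098, -0.01891868,  0.01664027]), 'finger_gap': 0.085370512268098}
scene {'camera_matrix': array([[384.42246789,   0.        , 318.1626477 ],
       [  0.        , 384.42246789, 202.95293035],
       [  0.        ,   0.        ,   1.        ]]), 'k1': -0.09164356472843249, 'camera_from_world': array([[ 0.65478767, -0.75537488, -0.02572752, -0.31544573],
       [-0.36193323, -0.28349106, -0.88805245,  0.26576645],
       [ 0.66351899,  0.59079744, -0.45902172,  0.74288045]
[... 496 characters left out ...]
1e-03, -9.77523335e-01,
         1.40102104e+00],
       [ 0.00000000e+00,  0.00000000e+00,  0.00000000e+00,
         1.00000000e+00]])}
wrist {'camera_matrix': array([[313.51235351,   0.        , 316.83827268],
       [  0.        , 313.51235351, 201.64286294],
       [  0.        ,   0.        ,   1.        ]]), 'k1': -0.024512553533260838, 'T_tool_cam': array([[ 3.33144537e-04, -2.85624562e-01,  9.58341535e-01,
        -1.42797504e-01],
       [ 9.99999645e-01, -6.46543637e-04, -5.40322153e-04,
        -5.92939614e-04],
       [ 7.73938900e-04,  9.58341375e-01,  2.85624245e-01,
        -7.25676865e-02],
       [ 0.00000000e+00,  0.00000000e+00,  0.00000000e+00,
         1.00000000e+00]])}
```

View pics/scene0.png

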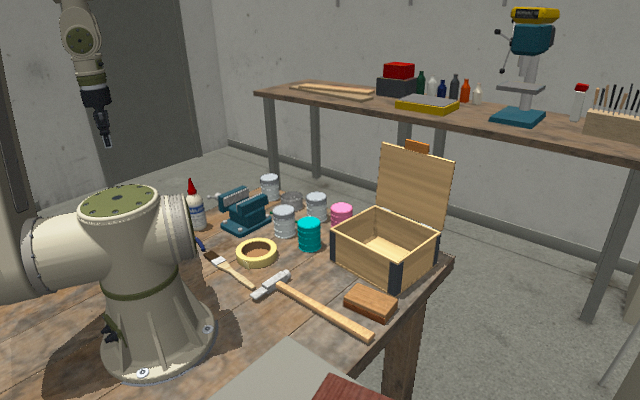

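View pics/top0.png

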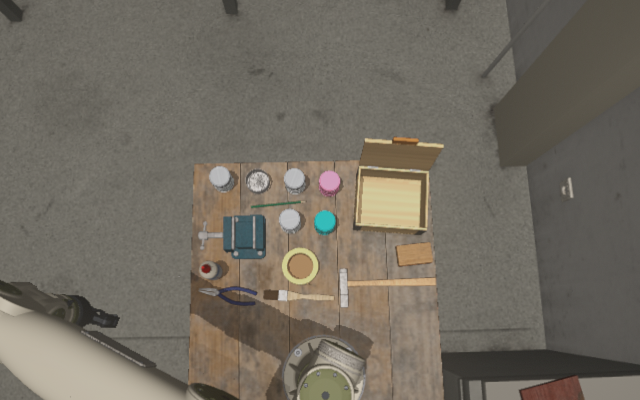

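View pics/wrist0.png

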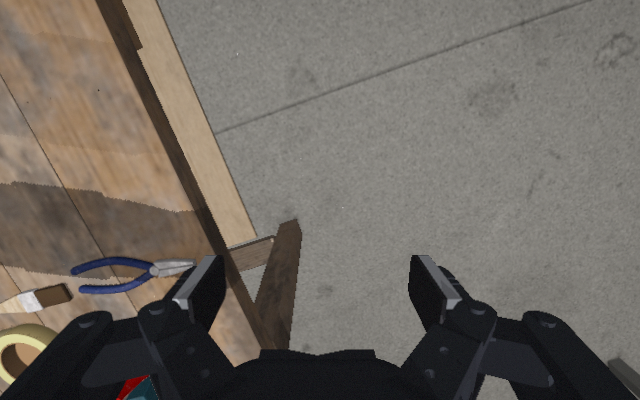

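The scene shows three grey tins, the open low pin tin, a pink and a turquoise look-alike, and the open chest. In the top view the grey lidded tins are at (220,178), (294,180) and (289,219), and these fit the description. The open nail tin is at (258,182), the pink look-alike at (329,182) and the turquoise one at (325,222). I'll confirm this in an enlarged crop.

```bash
cat > h.py <<'E'
import numpy as np,cv2
from workcell import env
from scipy.spatial.transform import Rotation as R
def Rq(q): return R.from_quat([q[1],q[2],q[3],q[0]])
def ray(name,uv,pose=None):
    m=env.camera_model(name);K=m["camera_matrix"];k=m["k1"]
    d=np.array([(uv[0]-K[0,2])/K[0,0],(uv[1]-K[1,2])/K[1,1]]);u=d.copy()
    for _ in range(20): u=d/(1+k*(u@u))
    v=np.array([u[0],u[1],1.])
    if "camera_from_world" in m:
        T=np.linalg.inv(m["camera_from_world"])
    else:
        T=np.eye(4);T[:3,:3]=Rq(pose[1]).as_matrix();T[:3,3]=pose[0];T=T@m["T_tool_cam"]
    return T[:3,3],T[:3,:3]@v
def onz(name,uv,z,pose=None):
    o,d=ray(name,uv,pose);return o+d*(z-o[2])/d[2]
def proj(name,p,pose=None):
    m=env.camera_model(name);K=m["camera_matrix"];k=m["k1"]
    if "camera_from_world" in m: T=m["camera_from_world"]
    else:
        T=np.eye(4);T[:3,:3]=Rq(pose[1]).as_matrix();T[:3,3]=pose[0];T=np.linalg.inv(T@m["T_tool_cam"])
    c=T[:3,:3]@np.array(p)+T[:3,3];u=c[:2]/c[2];u=u*(1+k*(u@u))
    return K[0,0]*u[0]+K[0,2],K[1,1]*u[1]+K[1,2]
def st():
    s=env.get_state();print("t",round(s["clock"],2),"tcp",s["tcp_pos"].round(4),"q",s["orientation"].round(3),"F",s["wrist_force"].round(1),"j",s["joint_pos"].round(3),"gap",round(s["finger_gap"],4));return s
E
python3 - <<'E'
import cv2
im=cv2.imread("pics/top0.png")
cv2.imwrite("pics/topc.png",cv2.resize(im[120:270,190:350],None,fx=5,fy=5,interpolation=cv2.INTER_CUBIC)[:, :800][:600])
cv2.imwrite("pics/topd.png",cv2.resize(im[125:275,340:460],None,fx=4,fy=4,interpolation=cv2.INTER_CUBIC))
im=cv2.imread("pics/scene0.png")
cv2.imwrite("pics/scc.png",cv2.resize(im[130:300,180:460],None,fx=2.8,fy=2.8,interpolation=cv2.INTER_CUBIC))
E
```

```text
(no output)
```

View pics/topc.png

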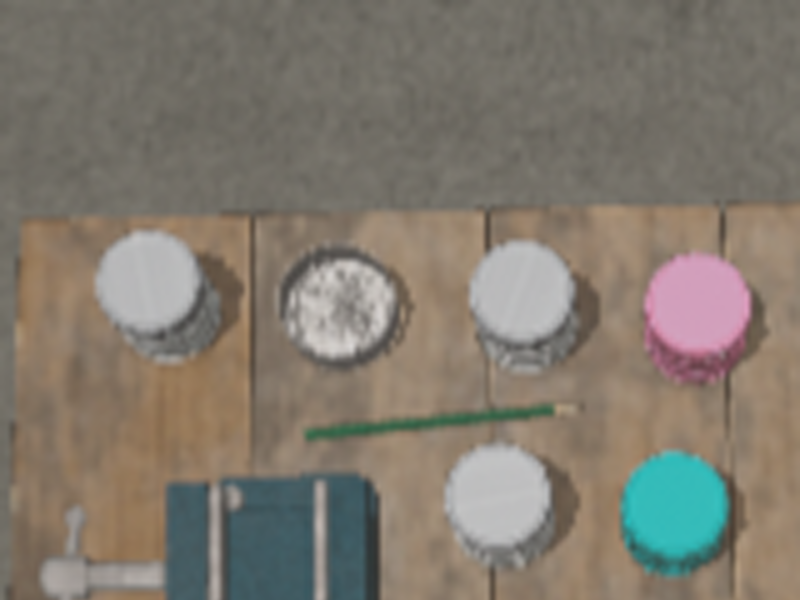

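View pics/topd.png

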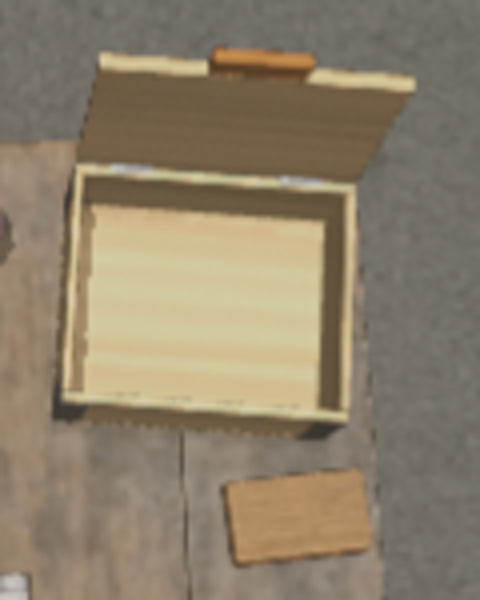

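View pics/scc.png

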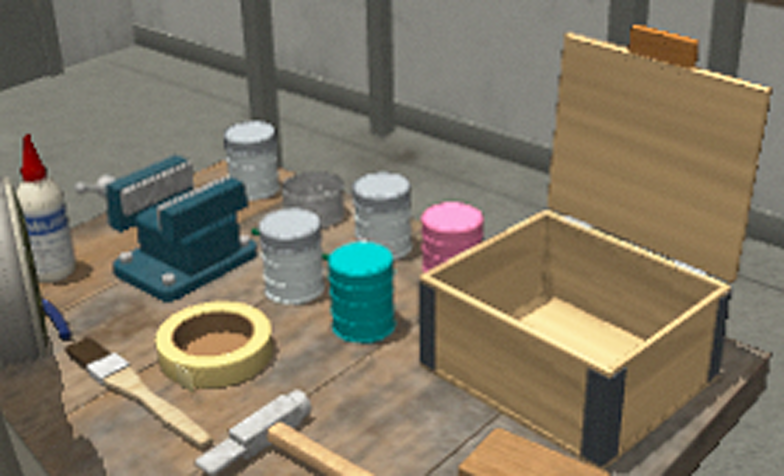

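The crop confirms the three silver lidded tins, with top discs at about (219.6,176), (294,178.5) and (290,220). The green pencil, pin tin, vise, pink tin and turquoise tin are nearby obstacles. Next I'll measure positions.

Run:
```python
from h import *
im=cv2.imread("pics/top0.png"); hsv=cv2.cvtColor(im,cv2.COLOR_BGR2HSV)
def blob(m,c,name,z):
    n,l,s,ce=cv2.connectedComponentsWithStats(m.astype(np.uint8))
    d=np.linalg.norm(ce-np.array(c),axis=1);d[s[:,4]<60]=1e9;i=d.argmin()
    ys,xs=np.nonzero(l==i);pts=np.c_[xs,ys].astype(np.float32)
    h=cv2.convexHull(pts.reshape(-1,1,2)); (x,y),r=cv2.minEnclosingCircle(h)
    print(name,s[i],ce[i].round(1),(round(x,1),round(y,1),round(r,1)),onz("top",ce[i],z).round(4),onz("top",(x,y),z).round(4),np.linalg.norm(onz("top",(x+r,y),z)-onz("top",(x,y),z)).round(4))
gray=(hsv[...,1]<25)&(hsv[...,2]>168)
for c,n in [((219.6,176.2),'L'),((294.4,178.6),'M'),((289.8,219.8),'N')]: blob(gray,c,n,.075)
pink=(hsv[...,0]>150)&(hsv[...,1]>60)&(hsv[...,2]>190); blob(pink,(329.5,181),'pink',.075)
tq=(hsv[...,0]>80)&(hsv[...,0]<100)&(hsv[...,1]>120)&(hsv[...,2]>170); blob(tq,(325,220),'turq',.075)
f=lambda x,y:((x+.5)/4-.5+340,(y+.5)/4-.5+125)
print("nail",onz("top",(190+340/5,120+305/5),.03),"pencil",onz("top",(190+305/5,120+435/5),.005),onz("top",(190+578/5,120+408/5),.005))
print("vise tops",[onz("top",(190+x/5,120+y/5),.08).round(3) for x,y in [(165,482),(372,475)]], "table edge",onz("top",(190+20/5,120+218/5),0))
for n,p in dict(BL=(79,166),BR=(354,184),FR=(347,421),FL=(65,405)).items(): print("rim",n,onz("top",f(*p),.095).round(4))
for n,p in dict(fBL=(95,205),fBR=(323,220),fFR=(318,408),fFL=(85,395)).items(): print("floor",n,onz("top",f(*p),.006).round(4))
```

```text
L [209 166  20  20 287] [219.  175.5] (218.7, 175.5, 10.0) [0.5695 0.288  0.075 ] [0.5696 0.2889 0.075 ] 0.0288
M [284 168  20  20 291] [293.7 177.7] (293.5, 177.5, 9.9) [0.5581 0.0728 0.075 ] [0.5585 0.0734 0.075 ] 0.0283
N [279 209  21  20 309] [289.1 218.6] (288.9, 218.4, 10.2) [0.4391 0.0876 0.075 ] [0.4397 0.0881 0.075 ] 0.0289
pink [319 171  21  20 297] [329.2 180.2] (329.1, 180.5, 10.2) [ 0.5482 -0.0287  0.075 ] [ 0.5475 -0.0284  0.075 ] 0.0293
turq [315 211  20  20 306] [324.4 220.4] (324.3, 220.5, 10.0) [ 0.4317 -0.0119  0.075 ] [ 0.4315 -0.0117  0.075 ] 0.0281
nail [0.56238719 0.18057998 0.03      ] pencil [0.48947779 0.20413463 0.005     ] [0.50223682 0.04125795 0.005     ]
vise tops [array([0.449, 0.274, 0.08 ]), array([0.45 , 0.157, 0.08 ])] table edge [0.6297043  0.37981198 0.        ]
rim BL [ 0.5825 -0.115   0.095 ]
rim BR [ 0.5649 -0.3101  0.095 ]
rim FR [ 0.395  -0.2934  0.095 ]
rim FL [ 0.4108 -0.0982  0.095 ]
floor fBL [ 0.5774 -0.1343  0.006 ]
floor fBR [ 0.5619 -0.3058  0.006 ]
floor fFR [ 0.4188 -0.2926  0.006 ]
floor fFL [ 0.4325 -0.1208  0.006 ]
```

Run:
```python
from h import *
s=st(); M=Rq(s["orientation"]).as_matrix(); print(M.round(3))
f=lambda x,y:((x+.5)/4-.5+340,(y+.5)/4-.5+125)
g=lambda x,y:((x+.5)/2.8-.5+180,(y+.5)/2.8-.5+130)
def tri(a,b):
    (o1,d1),(o2,d2)=ray("top",a),ray("scene",b)
    t=np.linalg.lstsq(np.c_[d1,-d2],o2-o1,rcond=None)[0];p,q=o1+d1*t[0],o2+d2*t[1];return ((p+q)/2).round(4),np.linalg.norm(p-q).round(4)
# inner free-edge corners & tab top
print("lid L",tri(f(100,72),g(567,42)),"lid R",tri(f(412,90),g(768,95)),"tab",tri(f(215,50),g(632,27)),tri(f(315,53),g(697,42)))
print("hinge BL",tri(f(79,166),g(546,212)),"BR",tri(f(354,184),g(727,290)),"FR",tri(f(347,421),g(612,373)),"FL",tri(f(65,405),g(425,280)))
for n,p,xy in [("L",(0.5695,.2885),(250,132)),("M",(.5583,.0731),(382,187)),("N",(.4394,.0879),(291,223))]: print(n,np.array(proj("scene",(*p,.075))).round(1),g(*xy))
```

```text
t 0.15 tcp [0.1882 0.5429 0.2306] q [ 0.697  0.117  0.697 -0.118] F [-0.9  0.6 -0.5] j [1.097 0.314 0.045 1.304 0.    1.431] gap 0.0852
[[-0.001  0.328  0.945]
 [-0.001  0.945 -0.328]
 [-1.    -0.001 -0.   ]]
lid L (array([ 0.5987, -0.1166,  0.2556]), np.float64(0.003)) lid R (array([ 0.5809, -0.313 ,  0.2586]), np.float64(0.0008)) tab (array([ 0.5999, -0.183 ,  0.2834]), np.float64(0.004)) (array([ 0.5964, -0.2449,  0.284 ]), np.float64(0.0044))
hinge BL (array([ 0.5832, -0.1149,  0.0911]), np.float64(0.0012)) BR (array([ 0.5656, -0.31  ,  0.0881]), np.float64(0.0041)) FR (array([ 0.3961, -0.2949,  0.0923]), np.float64(0.0023)) FL (array([ 0.4136, -0.1006,  0.0904]), np.float64(0.0056))
L [268.6 175.9] (268.9642857142857, 176.82142857142858)
M [315.8 194.9] (316.1071428571429, 196.46428571428572)
N [283.1 208.5] (283.6071428571429, 209.32142857142856)
```

Both views agree: rim at about 0.09 m, chest yaw about −5°, and lid just past upright. I'll move to the left tin first.

drive_tool(plan=[[[0,-0.8,3,0,0,0,1],[0,-0.8,3,0,0,0,1],[0,-0.8,3,0,0,0,1],[0,-0.8,3,0,0,0,1],[0,-0.8,3,0,0,0,1]]], squeeze=40)

```text
clock: 0.57
tcp_pos: [0.3178, 0.4554, 0.231]
orientation: [0.697, 0.117, 0.697, -0.117]
wrist_force: [0.8, 0.4, 0.3]
finger_gap: 0.0851
```

drive_tool(plan=[[[0,-0.8,3,0,0,0,1],[0,-0.8,3,0,0,0,1],[0,-0.8,3,0,0,0,1],[0,-0.8,3,0,0,0,1],[0,-0.8,3,0,0,0,1]]])

```text
clock: 0.98
tcp_pos: [0.4466, 0.3683, 0.231]
orientation: [0.697, 0.117, 0.697, -0.118]
wrist_force: [-0.9, 0.9, 0.2]
finger_gap: 0.0856
```

drive_tool(plan=[[[0,-0.8,2.9,0,0,0,1],[0,-0.8,2.9,0,0,0,1],[0,-0.8,2.9,0,0,0,1],[0,-0.8,2.9,0,0,0,1],[0,-0.8,2.9,0,0,0,1]]])

```text
clock: 1.4
tcp_pos: [0.5704, 0.283, 0.2309]
orientation: [0.697, 0.117, 0.698, -0.118]
wrist_force: [0.6, 0.6, -0.6]
finger_gap: 0.0853
```

drive_tool(plan=[[[0,0,0,7,0,0,1],[0,0,0,7,0,0,1],[0,0,0,7,0,0,1],[0,0,0,7,0,0,1],[0,0,0,7,0,0,1]]])

```text
clock: 1.82
tcp_pos: [0.5695, 0.2838, 0.2307]
orientation: [0.628, 0.323, 0.629, -0.324]
wrist_force: [-0.2, -0.5, -0.1]
finger_gap: 0.0851
```

drive_tool(plan=[[[0,0,0,7,0,0,1],[0,0,0,7,0,0,1],[0,0,0,7,0,0,1],[0,0,0,7,0,0,1],[0,0,0,7,0,0,1]]])

```text
clock: 2.23
tcp_pos: [0.5693, 0.284, 0.2309]
orientation: [0.502, 0.497, 0.502, -0.498]
wrist_force: [0.3, 0.3, 0.1]
finger_gap: 0.0856
```

```bash
cat > go.py <<'E'
from h import *
import sys
s=st(); M=Rq(s["orientation"]).as_matrix()
print(M.round(3))
if len(sys.argv)>3:
    t=np.array([float(a) for a in sys.argv[1:4]]); print("tool shift cm",(M.T@(t-s["tcp_pos"])*100).round(2))
if len(sys.argv)>4:
    for n in sys.argv[4:]:
        cam,fn=n.split(":"); im=env.read_camera(cam); cv2.imwrite(f"pics/{fn}.png",im[:,:,::-1])
E
python3 go.py 0.5695 0.2885 0.03 wrist:w1
```

```text
t 2.23 tcp [0.5693 0.284  0.2309] q [ 0.502  0.497  0.502 -0.498] F [0.3 0.3 0.1] j [0.337 0.437 0.226 1.361 0.    1.898] gap 0.0856
[[-0.001  1.     0.009]
 [-0.     0.009 -1.   ]
 [-1.    -0.001  0.   ]]
tool shift cm [20.08  0.04 -0.45]
```

View pics/w1.png

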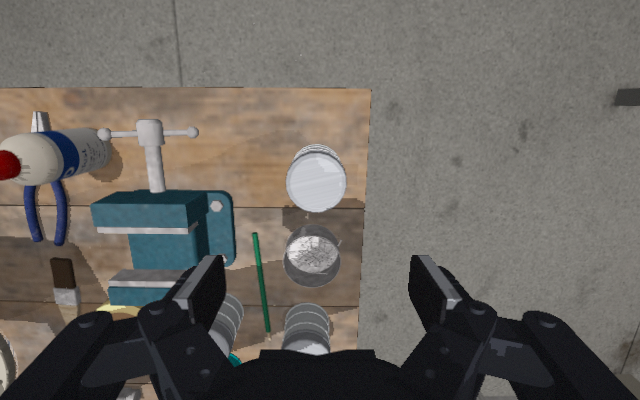

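The wrist view shows tin L's top disc at about (316,182). The pin tin is at (312,255), and the jaws are aligned with x. I'll check the disc position with the wrist camera.

Run:
```python
from h import *
s=st();p=(s["tcp_pos"],s["orientation"])
im=cv2.imread("pics/w1.png");hsv=cv2.cvtColor(im,cv2.COLOR_BGR2HSV)
m=((hsv[...,1]<30)&(hsv[...,2]>190)).astype(np.uint8);m[:150]=0;m[215:]=0;m[:,:280]=0;m[:,350:]=0
ys,xs=np.nonzero(m);(x,y),r=cv2.minEnclosingCircle(np.c_[xs,ys].astype(np.float32));print(x,y,r,len(xs))
print(onz("wrist",(x,y),.075,p).round(4))
print(onz("wrist",(316,182),.075,p).round(4))
```

```text
t 2.28 tcp [0.5693 0.284  0.2308] q [ 0.501  0.499  0.501 -0.499] F [ 0.1  0.2 -0.3] j [0.337 0.437 0.226 1.361 0.    1.904] gap 0.0854
315.58575439453125 178.86158752441406 32.337928771972656 2446
[0.5678 0.2901 0.075 ]
[0.5682 0.287  0.075 ]
```

drive_tool(plan=[[[2,0,-0.4,0,0,0,1],[3.5,0,0,0,0,0,1],[3.5,0,0,0,0,0,1],[3,0,0,0,0,0,1],[2,0,0,0,0,0,1]]])

```text
clock: 2.7
tcp_pos: [0.5675, 0.2874, 0.0875]
orientation: [0.504, 0.494, 0.505, -0.497]
wrist_force: [-1.0, -0.7, -0.3]
finger_gap: 0.0853
```

drive_tool(plan=[[[2,0,0,0,0,0,1],[1.5,0,0,0,0,0,1],[1.5,0,0,0,0,0,1],[1,0,0,0,0,0,1],[0,0,0,0,0,0,1]]])

```text
clock: 3.12
tcp_pos: [0.5676, 0.2874, 0.0285]
orientation: [0.503, 0.494, 0.505, -0.497]
wrist_force: [-0.4, 0.1, 0.1]
finger_gap: 0.0853
```

drive_tool(plan=[[[0,0,0,0,0,0,0.5],[0,0,0,0,0,0,0.5],[0,0,0,0,0,0,0.5],[0,0,0,0,0,0,0.5],[0,0,0,0,0,0,0.5]]], squeeze=40)

```text
clock: 3.53
tcp_pos: [0.5696, 0.2884, 0.0326]
orientation: [0.504, 0.496, 0.504, -0.496]
wrist_force: [-3.4, 0.5, 5.3]
finger_gap: 0.0611
```

drive_tool(plan=[[[0,0,0,0,0,0,0.5],[-0.5,0,0,0,0,0,0.5],[-0.5,0,0,0,0,0,0.5],[-0.5,0,0,0,0,0,0.5],[-0.5,0,0,0,0,0,0.5]]])

```text
clock: 3.95
tcp_pos: [0.5693, 0.2879, 0.0511]
orientation: [0.504, 0.496, 0.504, -0.497]
wrist_force: [-1.0, -0.2, -6.4]
finger_gap: 0.0607
```

drive_tool(plan=[[[0,0,0,0,0,0,0.5],[0,0,0,0,0,0,0.5],[0,0,0,0,0,0,0.5],[0,0,0,0,0,0,0.5],[0,0,0,0,0,0,0.5]]])

```text
clock: 4.37
tcp_pos: [0.5692, 0.288, 0.0509]
orientation: [0.504, 0.496, 0.504, -0.496]
wrist_force: [0.3, 0.2, -6.7]
finger_gap: 0.0611
```

```bash
python3 go.py 0.5695 0.2885 0.03 scene:s1; python3 go.py
```

```text
t 4.37 tcp [0.5692 0.288  0.0509] q [ 0.504  0.496  0.504 -0.496] F [ 0.3  0.2 -6.7] j [ 0.343  0.536 -0.069  0.966  0.     1.898] gap 0.0611
[[-0.001  1.     0.015]
 [-0.     0.015 -1.   ]
 [-1.    -0.001  0.   ]]
tool shift cm [ 2.09  0.03 -0.05]
t 4.42 tcp [0.5692 0.288  0.051 ] q [ 0.504  0.496  0.504 -0.496] F [-0.2 -0.2 -7.4] j [ 0.343  0.536 -0.069  0.966  0.     1.898] gap 0.0611
[[-0.001  1.     0.015]
 [-0.     0.015 -1.   ]
 [-1.    -0.001  0.   ]]
```

View pics/s1.png

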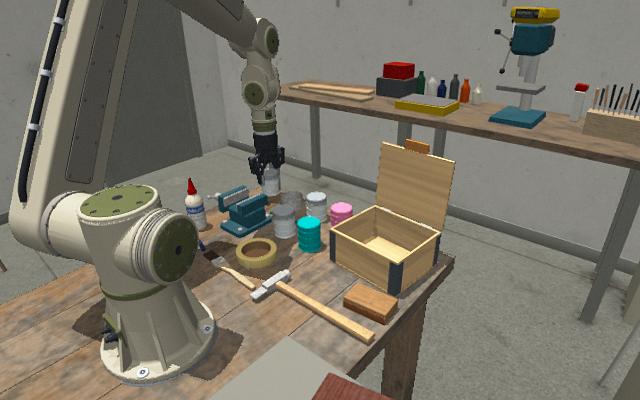

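The reading is about 7 N down with the tin hanging free, so it weighs about 0.7 kg. Tin L is the full one and no other tin needs touching. I'll lift it and carry it to the chest.

drive_tool(plan=[[[-2,0,0,0,0,0,0.5],[-3,0,0,0,0,0,0.5],[-3,0,0,0,0,0,0.5],[-3,0,0,0,0,0,0.5],[-2,0,0,0,0,0,0.5]]], squeeze=60)

```text
clock: 4.83
tcp_pos: [0.5703, 0.2885, 0.1845]
orientation: [0.504, 0.497, 0.503, -0.495]
wrist_force: [0.2, 0.5, -7.0]
finger_gap: 0.0611
```

drive_tool(plan=[[[-2,-0.4,1,0,0,0,0.5],[-1.5,-0.6,2,0,0,0,0.5],[-1.5,-0.6,3,0,0,0,0.5],[0,-0.6,3,0,0,0,0.5],[0,-0.6,3,0,0,0,0.5]]])

```text
clock: 5.25
tcp_pos: [0.5436, 0.167, 0.2327]
orientation: [0.505, 0.497, 0.503, -0.495]
wrist_force: [-0.4, -0.5, -7.9]
finger_gap: 0.0605
```

drive_tool(plan=[[[0,-0.6,3,0,0,0,0.5],[0,-0.6,3,0,0,0,0.5],[0,-0.6,3,0,0,0,0.5],[0,-0.6,3,0,0,0,0.5],[0,-0.6,3,0,0,0,0.5]]])

```text
clock: 5.67
tcp_pos: [0.5149, 0.016, 0.2314]
orientation: [0.504, 0.496, 0.504, -0.496]
wrist_force: [0.8, -1.4, -8.1]
finger_gap: 0.0604
```

drive_tool(plan=[[[0,-0.6,3,0,0,0,0.5],[0,-0.6,3,0,0,0,0.5],[0,-0.6,3,0,0,0,0.5],[0,-0.6,2,0,0,0,0.5],[0,-0.6,1,0,0,0,0.5]]])

```text
clock: 6.08
tcp_pos: [0.487, -0.1058, 0.2313]
orientation: [0.503, 0.497, 0.503, -0.497]
wrist_force: [0.5, 0.5, -7.5]
finger_gap: 0.0608
```

```bash
python3 go.py 0.478 -0.203 0.0395
```

```text
t 6.08 tcp [ 0.487  -0.1058  0.2313] q [ 0.503  0.497  0.503 -0.497] F [ 0.5  0.5 -7.5] j [-3.750e-01  1.640e-01 -1.470e-01  1.258e+00 -1.000e-03  1.184e+00] gap 0.0608
[[ 0.     1.     0.012]
 [-0.001  0.012 -1.   ]
 [-1.     0.     0.001]]
tool shift cm [19.19 -1.03  9.69]
```

drive_tool(plan=[[[0,-0.3,2,0,0,0,0.5],[0,-0.3,3,0,0,0,0.5],[0,-0.3,2.7,0,0,0,0.5],[0,-0.1,2,0,0,0,0.5],[0,0,0,0,0,0,0.5]]])

```text
clock: 6.5
tcp_pos: [0.479, -0.2037, 0.2312]
orientation: [0.504, 0.497, 0.502, -0.497]
wrist_force: [1.4, -0.0, -7.9]
finger_gap: 0.0607
```

```bash
python3 go.py 0.478 -0.203 0.0395 top:t2 wrist:w2; python3 -c "
import cv2;im=cv2.imread('pics/t2.png');cv2.imwrite('pics/t2c.png',cv2.resize(im[110:300,180:470],None,fx=2.7,fy=2.7))"
```

```text
t 6.5 tcp [ 0.479  -0.2037  0.2312] q [ 0.504  0.497  0.502 -0.497] F [ 1.4 -0.  -7.9] j [-0.556  0.206 -0.096  1.267 -0.002  1.003] gap 0.0607
[[ 0.001  1.     0.012]
 [-0.002  0.012 -1.   ]
 [-1.     0.001  0.002]]
tool shift cm [19.17 -0.11 -0.11]
```

View pics/t2c.png

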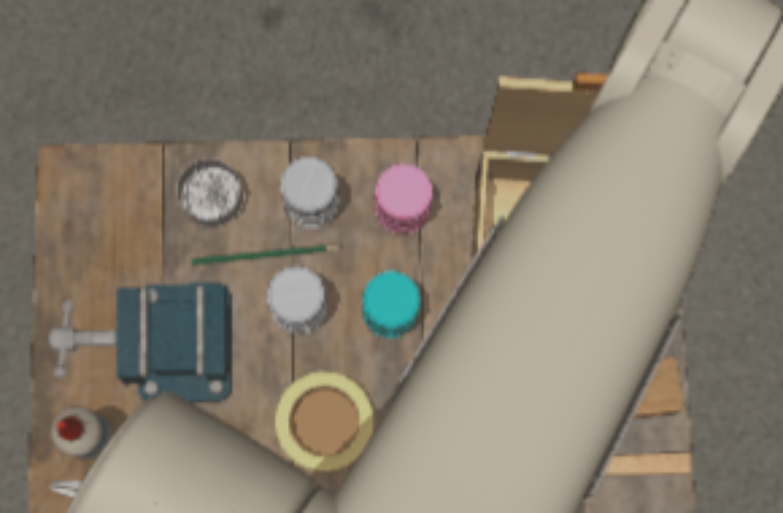

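View pics/w2.png

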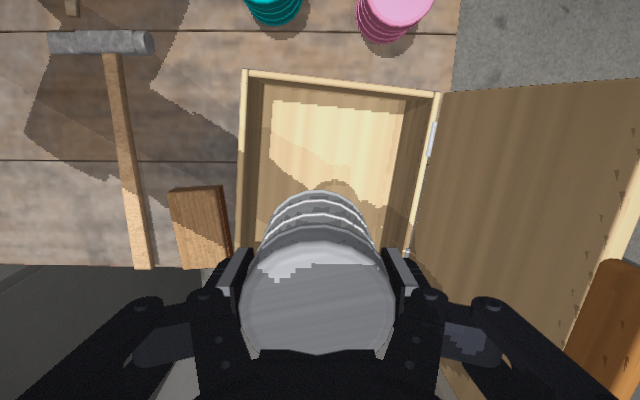

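The tin hangs over the open chest, with the front wall to the left, the lid to the right and clearance all round. The bystanders are in place. I'll lower it.

drive_tool(plan=[[[1.5,-0.1,-0.1,0,0,0,0.5],[2,0,0,0,0,0,0.5],[2,0,0,0,0,0,0.5],[2,0,0,0,0,0,0.5],[1.5,0,0,0,0,0,0.5]]])

```text
clock: 7.02
tcp_pos: [0.4772, -0.1973, 0.1397]
orientation: [0.503, 0.496, 0.505, -0.496]
wrist_force: [-0.9, -0.2, -6.7]
finger_gap: 0.061
```

```bash
python3 go.py 0.478 -0.203 0.0395 scene:s3
```

```text
t 7.02 tcp [ 0.4772 -0.1973  0.1397] q [ 0.503  0.496  0.505 -0.496] F [-0.9 -0.2 -6.7] j [-5.480e-01  2.490e-01 -2.700e-01  1.053e+00  1.000e-03  1.006e+00] gap 0.061
[[-0.001  1.     0.017]
 [ 0.002  0.017 -1.   ]
 [-1.    -0.001 -0.002]]
tool shift cm [10.02  0.08  0.59]
```

View pics/s3.png

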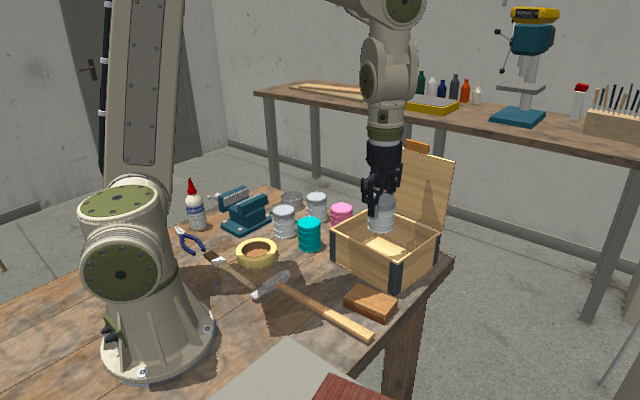

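The arm clears the lid with the tin right above the chest interior. I'll lower it onto the floor slowly.

drive_tool(plan=[[[2,0,0.3,0,0,0,0.5],[2,0,0.2,0,0,0,0.5],[2,0,0,0,0,0,0.5],[1.5,0,0,0,0,0,0.5],[0.8,0,0,0,0,0,0.5]]])

```text
clock: 7.48
tcp_pos: [0.4772, -0.2026, 0.057]
orientation: [0.503, 0.496, 0.505, -0.496]
wrist_force: [-1.1, -0.6, -6.8]
finger_gap: 0.0607
```

drive_tool(plan=[[[0.5,0,0,0,0,0,0.5],[0.3,0,0,0,0,0,0.5],[0.2,0,0,0,0,0,0.5],[0.1,0,0,0,0,0,0.5],[0,0,0,0,0,0,0.5]]])

```text
clock: 7.9
tcp_pos: [0.4785, -0.2046, 0.0479]
orientation: [0.504, 0.496, 0.503, -0.496]
wrist_force: [0.5, -0.2, -8.0]
finger_gap: 0.0609
```

drive_tool(plan=[[[0.3,0,0,0,0,0,0.5],[0.2,0,0,0,0,0,0.5],[0.2,0,0,0,0,0,0.5],[0.1,0,0,0,0,0,0.5],[0,0,0,0,0,0,0.5]]])

```text
clock: 8.32
tcp_pos: [0.4777, -0.2042, 0.039]
orientation: [0.504, 0.496, 0.504, -0.496]
wrist_force: [-0.3, -0.1, -7.0]
finger_gap: 0.0608
```

drive_tool(plan=[[[0.1,0,0,0,0,0,0.5],[0.1,0,0,0,0,0,0.5],[0,0,0,0,0,0,0.5],[0,0,0,0,0,0,0.5],[0,0,0,0,0,0,0.5]]])

```text
clock: 8.73
tcp_pos: [0.4779, -0.2044, 0.0387]
orientation: [0.504, 0.496, 0.504, -0.496]
wrist_force: [-3.9, 2.0, 5.6]
finger_gap: 0.0608
```

The force went from −7 to +5.6 N, so the tin stands on the floor. I'll release it.

drive_tool(plan=[[[0,0,0,0,0,0,1],[0,0,0,0,0,0,1],[0,0,0,0,0,0,1],[0,0,0,0,0,0,1],[0,0,0,0,0,0,1]]])

```text
clock: 9.15
tcp_pos: [0.4786, -0.2047, 0.0376]
orientation: [0.504, 0.496, 0.503, -0.496]
wrist_force: [1.1, -0.0, 1.5]
finger_gap: 0.0855
```

drive_tool(plan=[[[-1,0,0,0,0,0,1],[-1.5,0,0,0,0,0,1],[-2,0,0,0,0,0,1],[-3,0,0,0,0,0,1],[-3,0,0,0,0,0,1]]])

```text
clock: 9.57
tcp_pos: [0.4772, -0.2038, 0.1433]
orientation: [0.503, 0.496, 0.504, -0.496]
wrist_force: [0.3, -0.4, -0.3]
finger_gap: 0.0852
```

drive_tool(plan=[[[-3.5,0,0,0,0,0,1],[-3.5,0,0,0,0,0,1],[-3.5,0,0,0,0,0,1],[-3.5,0,0,0,0,0,0],[-3.5,0,0,0,0,0,0]]])

```text
clock: 9.98
tcp_pos: [0.4774, -0.204, 0.3199]
orientation: [0.504, 0.496, 0.504, -0.496]
wrist_force: [-0.1, -0.1, -0.6]
finger_gap: 0.0641
```

```bash
python3 go.py 0.478 -0.203 0.33 scene:s4 wrist:w4
```

```text
t 9.98 tcp [ 0.4774 -0.204   0.3199] q [ 0.504  0.496  0.504 -0.496] F [-0.1 -0.1 -0.6] j [-0.559  0.194  0.104  1.48   0.     0.997] gap 0.0641
[[ 0.001  1.     0.015]
 [-0.     0.015 -1.   ]
 [-1.     0.001  0.   ]]
tool shift cm [-1.01  0.06 -0.09]
```

View pics/s4.png

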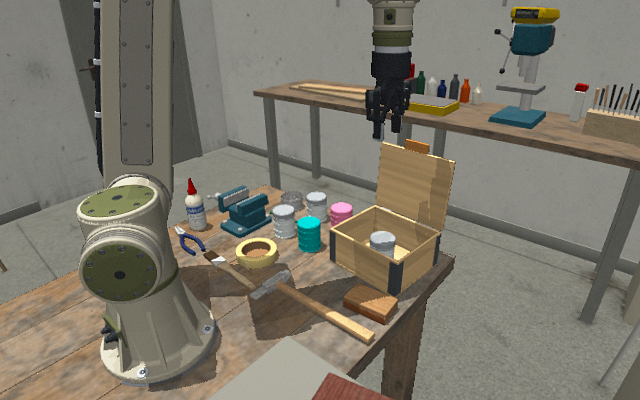

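View pics/w4.png

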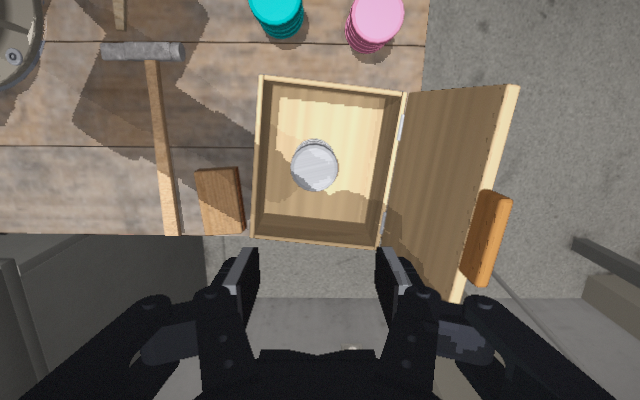

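The tin stands upright in the chest, seen in the wrist view at (315,166). Its top at 81 mm is below the rim. Next I go over the lid and behind it with the fingers shut.

drive_tool(plan=[[[-1,1,0,0,0,0,0],[-0.5,3,0.4,0,0,0,0],[0,3,0.4,0,0,0,0],[0,3,0.4,0,0,0,0],[0,3,0.4,0,0,0,0]]])

```text
clock: 10.5
tcp_pos: [0.6091, -0.2183, 0.3326]
orientation: [0.504, 0.496, 0.504, -0.496]
wrist_force: [0.5, -1.0, 0.4]
finger_gap: 0.0001
```

drive_tool(plan=[[[0,2,0,0,0,0,0],[0,1.2,0,0,0,0,0],[0,0,0,0,0,0,0],[0,0,0,0,0,0,0],[0,0,0,0,0,0,0]]])

```text
clock: 10.92
tcp_pos: [0.6395, -0.2177, 0.3322]
orientation: [0.503, 0.496, 0.504, -0.496]
wrist_force: [0.6, -0.4, 0.7]
finger_gap: -0.0001
```

```bash
python3 go.py 0.638 -0.218 0.25 scene:s5 wrist:w5
```

```text
t 10.92 tcp [ 0.6395 -0.2177  0.3322] q [ 0.503  0.496  0.504 -0.496] F [ 0.6 -0.4  0.7] j [-0.447  0.546  0.648  1.673 -0.     1.109] gap -0.0001
[[-0.001  1.     0.015]
 [ 0.     0.015 -1.   ]
 [-1.    -0.001 -0.   ]]
tool shift cm [ 8.22 -0.14  0.03]
```

View pics/s5.png

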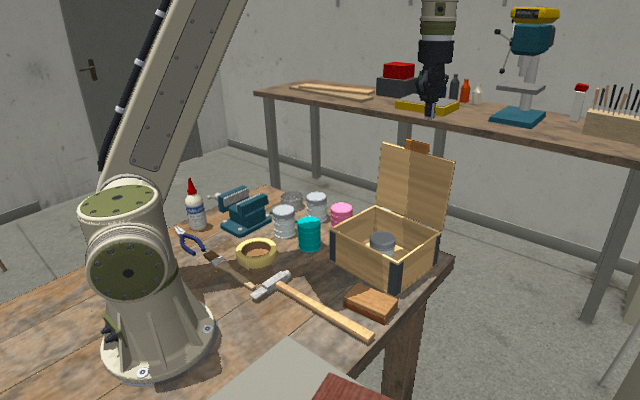

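View pics/w5.png

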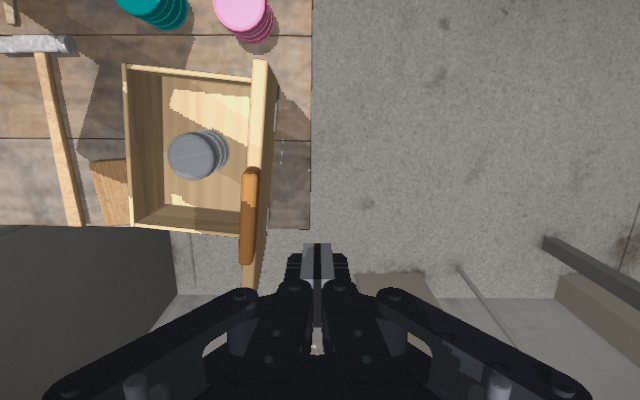

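Run:
```python
from h import *
s=st();p=(s["tcp_pos"],s["orientation"])
for uv,z in [((258,215),.2875),((240,215),.2875),((241,262),.2875),((257,170),.2875),((270,70),.262),((255,62),.262)]: print(uv,onz("wrist",uv,z,p).round(4))
print("tip px",proj("wrist",s["tcp_pos"],p),proj("wrist",s["tcp_pos"]+[0.0075,0,0],p))
```

```text
t 11.02 tcp [ 0.6393 -0.2179  0.333 ] q [ 0.504  0.496  0.504 -0.496] F [0.3 0.6 0.3] j [-0.447  0.545  0.647  1.673 -0.     1.109] gap -0.0001
(258, 215) [ 0.6017 -0.2113  0.2875]
(240, 215) [ 0.5902 -0.2115  0.2875]
(241, 262) [ 0.589  -0.2447  0.2875]
(257, 170) [ 0.6022 -0.1824  0.2875]
(270, 70) [ 0.6081 -0.1228  0.262 ]
(255, 62) [ 0.5987 -0.1181  0.262 ]
tip px (np.float64(317.02962383764225), np.float64(257.9104315682502)) (np.float64(331.9432490246457), np.float64(258.0999343998098))
```

The tab's outer face is at x = 0.602, consistent with a lid angle of about 1.67. I'll align the tool yaw with the chest and descend behind the lid.

drive_tool(plan=[[[0,0,0,5.8,0,0,0],[2,0,0,0,0,0,0],[3,0,0,0,0,0,0],[2.5,0,0,0,0,0,0],[1.2,0,0,0,0,0,0]]])

```text
clock: 11.43
tcp_pos: [0.6381, -0.2174, 0.2426]
orientation: [-0.477, -0.521, -0.479, 0.522]
wrist_force: [0.5, 0.9, -0.9]
finger_gap: 0.0001
```

drive_tool(plan=[[[0,0,0,0,0,0,0],[0,-1,0,0,0,0,0],[0,-0.8,0,0,0,0,0],[0,-0.6,0,0,0,0,0],[0,-0.5,0,0,0,0,0]]])

```text
clock: 11.85
tcp_pos: [0.6117, -0.2156, 0.2477]
orientation: [0.479, 0.522, 0.477, -0.52]
wrist_force: [3.2, 0.1, 4.2]
finger_gap: -0.0001
```

```bash
cat > c.py <<'E'
from h import *
import sys
s=st(); ex=np.array([.9963,-.086,0]);d=s["tcp_pos"]-[.573,-.212,0]
print("chest X",(d@ex).round(4),"Y",(d@[.086,.9963,0]).round(4),"z",d[2].round(4)); print(Rq(s["orientation"]).as_matrix().round(3))
if len(sys.argv)>1:
    im=env.read_camera("wrist");cv2.imwrite(f"pics/{sys.argv[1]}.png",im[:,:,::-1])
E
python3 c.py w6
```

```text
t 11.85 tcp [ 0.6117 -0.2156  0.2477] q [ 0.479  0.522  0.477 -0.52 ] F [3.2 0.1 4.2] j [-4.630e-01  4.570e-01  2.970e-01  1.407e+00  1.000e-03  1.194e+00] gap -0.0001
chest X 0.0388 Y -0.0003 z 0.2477
[[ 0.004  0.996 -0.086]
 [-0.001 -0.086 -0.996]
 [-1.     0.004  0.001]]
```

View pics/w6.png

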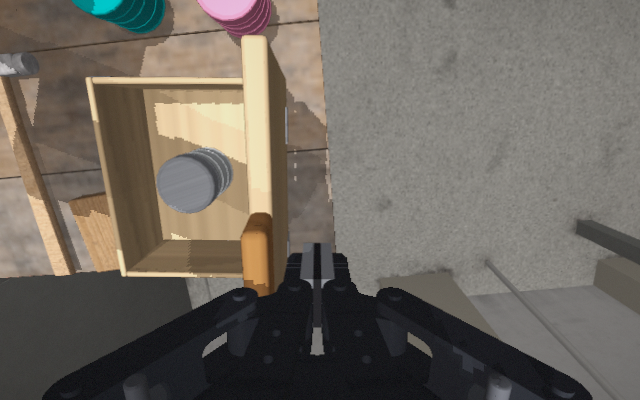

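Contact has started at about 3 N, but the finger knuckle is close to the tab. I'll back off and raise a little so that the fingertip does the pushing.

drive_tool(plan=[[[0,0.4,0,0,0,0,0],[-0.5,0,0,0,0,0,0],[-0.7,0,0,0,0,0,0],[0,0,0,0,0,0,0],[0,-0.5,0,0,0,0,0]]])

```text
clock: 12.32
tcp_pos: [0.6112, -0.2156, 0.2574]
orientation: [0.478, 0.521, 0.478, -0.521]
wrist_force: [-1.4, 1.0, -0.2]
finger_gap: 0.0001
```

drive_tool(plan=[[[0,-0.4,0,0,0,0,0],[0,-0.4,0,0,0,0,0],[0,-0.4,0,0,0,0,0],[0,-0.4,0,0,0,0,0],[0,-0.4,0,0,0,0,0]]])

```text
clock: 12.73
tcp_pos: [0.5902, -0.2135, 0.2575]
orientation: [0.478, 0.521, 0.478, -0.521]
wrist_force: [2.1, -0.2, 1.5]
finger_gap: -0.0001
```

```bash
python3 c.py w7
```

```text
t 12.73 tcp [ 0.5902 -0.2135  0.2575] q [ 0.478  0.521  0.478 -0.521] F [ 2.1 -0.2  1.5] j [-0.475  0.415  0.257  1.412  0.     1.182] gap -0.0001
chest X 0.0172 Y -0.0 z 0.2575
[[ 0.001  0.996 -0.086]
 [-0.    -0.086 -0.996]
 [-1.     0.001 -0.   ]]
```

View pics/w7.png

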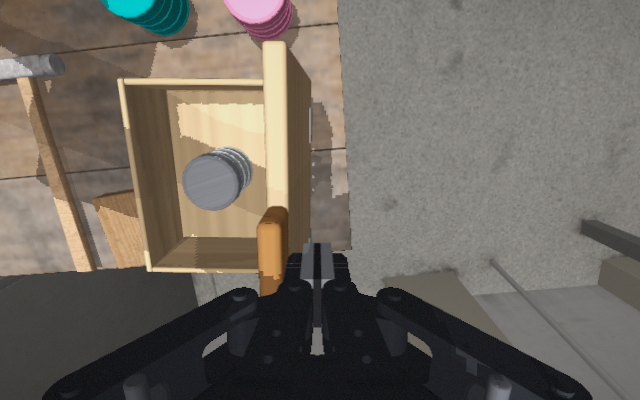

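The lid is following at about 2 N. I'll continue along the arc.

drive_tool(plan=[[[0,-0.5,0,0,0,0,0],[0,-0.6,0,0,0,0,0],[0,-0.6,0,0,0,0,0],[0,-0.6,0,0,0,0,0],[0,-0.6,0,0,0,0,0]]])

```text
clock: 13.2
tcp_pos: [0.5606, -0.211, 0.2569]
orientation: [-0.478, -0.521, -0.478, 0.521]
wrist_force: [1.1, -0.5, -0.6]
finger_gap: 0.0
```

drive_tool(plan=[[[0.1,-0.6,0,0,0,0,0],[0.1,-0.6,0,0,0,0,0],[0.1,-0.7,0,0,0,0,0],[0.1,-0.6,0,0,0,0,0],[0.2,-0.7,0,0,0,0,0]]])

```text
clock: 13.62
tcp_pos: [0.5291, -0.2083, 0.2513]
orientation: [0.478, 0.521, 0.478, -0.521]
wrist_force: [1.9, -0.7, -1.5]
finger_gap: -0.0002
```

```bash
python3 c.py w8; python3 go.py 0 0 0 scene:s8
```

```text
t 13.62 tcp [ 0.5291 -0.2083  0.2513] q [ 0.478  0.521  0.478 -0.521] F [ 1.9 -0.7 -1.5] j [-0.516  0.296  0.071  1.345  0.     1.14 ] gap -0.0002
chest X -0.0441 Y -0.0001 z 0.2513
[[ 0.     0.996 -0.086]
 [-0.    -0.086 -0.996]
 [-1.     0.     0.   ]]
t 13.67 tcp [ 0.5277 -0.208   0.251 ] q [-0.478 -0.521 -0.478  0.521] F [-0.7 -0.1  0.3] j [-5.170e-01  2.950e-01  6.900e-02  1.346e+00 -1.000e-03  1.140e+00] gap 0.0001
[[-0.001  0.996 -0.086]
 [ 0.    -0.086 -0.996]
 [-1.    -0.001 -0.   ]]
tool shift cm [ 25.18 -54.32 -16.18]
```

View pics/w8.png

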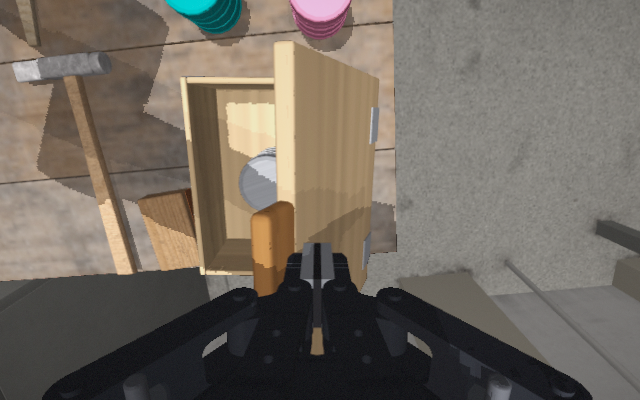

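View pics/s8.png

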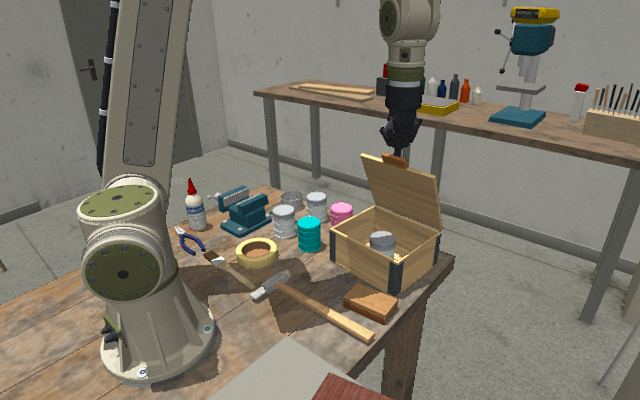

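The lid follows to about 1.2 rad with small forces, so I'll continue along the arc.

drive_tool(plan=[[[0.2,-0.6,0,0,0,0,0],[0.2,-0.6,0,0,0,0,0],[0.2,-0.6,0,0,0,0,0],[0.3,-0.5,0,0,0,0,0],[0.3,-0.5,0,0,0,0,0]]])

```text
clock: 14.13
tcp_pos: [0.501, -0.2059, 0.2392]
orientation: [-0.478, -0.521, -0.478, 0.521]
wrist_force: [1.4, 0.1, 2.0]
finger_gap: -0.0
```

drive_tool(plan=[[[0.3,-0.6,0,0,0,0,0],[0.4,-0.6,0,0,0,0,0],[0.4,-0.5,0,0,0,0,0],[0.4,-0.5,0,0,0,0,0],[0.4,-0.5,0,0,0,0,0]]])

```text
clock: 14.55
tcp_pos: [0.4741, -0.2035, 0.2199]
orientation: [-0.478, -0.521, -0.478, 0.521]
wrist_force: [0.4, 0.2, 1.1]
finger_gap: 0.0003
```

```bash
python3 c.py w9
```

```text
t 14.55 tcp [ 0.4741 -0.2035  0.2199] q [-0.478 -0.521 -0.478  0.521] F [0.4 0.2 1.1] j [-0.561  0.203 -0.128  1.24   0.     1.096] gap 0.0003
chest X -0.0992 Y -0.0 z 0.2199
[[-0.     0.996 -0.086]
 [ 0.    -0.086 -0.996]
 [-1.    -0.    -0.   ]]
```

View pics/w9.png

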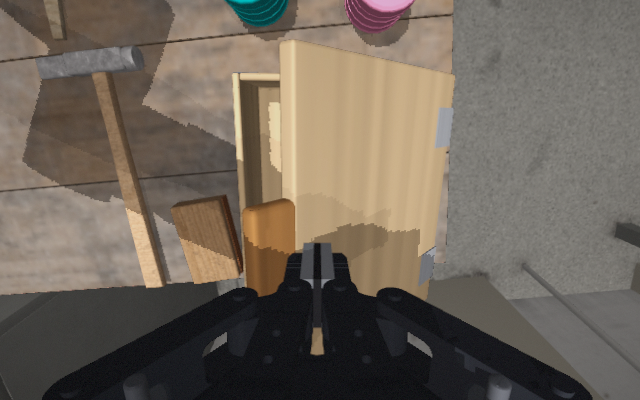

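The lid is at about 0.8 rad and the tip sits on its outer face near the tab.

drive_tool(plan=[[[0.4,-0.5,0,0,0,0,0],[0.5,-0.5,0,0,0,0,0],[0.5,-0.5,0,0,0,0,0],[0.5,-0.4,0,0,0,0,0],[0.5,-0.4,0,0,0,0,0]]])

```text
clock: 15.02
tcp_pos: [0.4512, -0.2015, 0.1957]
orientation: [-0.478, -0.521, -0.478, 0.521]
wrist_force: [0.4, 0.6, 1.9]
finger_gap: -0.0001
```

drive_tool(plan=[[[0.5,-0.4,0,0,0,0,0],[0.5,-0.4,0,0,0,0,0],[0.5,-0.4,0,0,0,0,0],[0.6,-0.3,0,0,0,0,0],[0.6,-0.3,0,0,0,0,0]]])

```text
clock: 15.43
tcp_pos: [0.4334, -0.2001, 0.1687]
orientation: [-0.478, -0.521, -0.478, 0.521]
wrist_force: [-1.6, 0.2, 1.3]
finger_gap: 0.0001
```

drive_tool(plan=[[[0.4,-0.2,0,0,0,0,0],[0.4,-0.2,0,0,0,0,0],[0.4,-0.1,0,0,0,0,0],[0.4,-0.1,0,0,0,0,0],[0.4,-0.1,0,0,0,0,0]]])

```text
clock: 15.85
tcp_pos: [0.4269, -0.1995, 0.1489]
orientation: [0.478, 0.521, 0.478, -0.521]
wrist_force: [0.0, -0.1, 1.3]
finger_gap: 0.0004
```

```bash
python3 c.py w10
```

```text
t 15.85 tcp [ 0.4269 -0.1995  0.1489] q [ 0.478  0.521  0.478 -0.521] F [ 0.  -0.1  1.3] j [-0.608  0.158 -0.363  1.05   0.     1.049] gap 0.0004
chest X -0.1466 Y -0.0001 z 0.1489
[[-0.     0.996 -0.086]
 [ 0.    -0.086 -0.996]
 [-1.    -0.    -0.   ]]
```

View pics/w10.png

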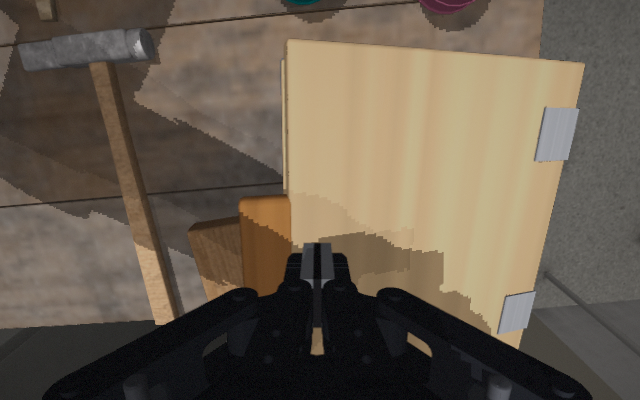

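The lid is at about 0.27 rad. I'll lower the last part more slowly.

drive_tool(plan=[[[0.3,-0.1,0,0,0,0,0],[0.3,-0.1,0,0,0,0,0],[0.3,-0.1,0,0,0,0,0],[0.3,-0.1,0,0,0,0,0],[0.3,0,0,0,0,0,0]]])

```text
clock: 16.32
tcp_pos: [0.4229, -0.1992, 0.134]
orientation: [-0.478, -0.521, -0.478, 0.521]
wrist_force: [-0.4, -0.2, 0.2]
finger_gap: 0.0004
```

drive_tool(plan=[[[0.3,-0.1,0,0,0,0,0],[0.3,-0.1,0,0,0,0,0],[0.3,0,0,0,0,0,0],[0.3,0,0,0,0,0,0],[0.2,0,0,0,0,0,0]]])

```text
clock: 16.73
tcp_pos: [0.4207, -0.1988, 0.1198]
orientation: [-0.478, -0.521, -0.478, 0.521]
wrist_force: [-1.2, -0.7, 1.1]
finger_gap: -0.0001
```

drive_tool(plan=[[[0.2,0,0,0,0,0,0],[0.2,0,0,0,0,0,0],[0.2,0,0,0,0,0,0],[0.2,0,0,0,0,0,0],[0.1,0,0,0,0,0,0]]])

```text
clock: 17.15
tcp_pos: [0.421, -0.1989, 0.111]
orientation: [-0.478, -0.521, -0.478, 0.521]
wrist_force: [0.0, -0.9, 0.9]
finger_gap: 0.0
```

```bash
python3 c.py
```

```text
t 17.15 tcp [ 0.421  -0.1989  0.111 ] q [-0.478 -0.521 -0.478  0.521] F [ 0.  -0.9  0.9] j [-0.614  0.18  -0.438  0.954  0.     1.043] gap 0.0
chest X -0.1526 Y -0.0001 z 0.111
[[-0.     0.996 -0.086]
 [ 0.    -0.086 -0.996]
 [-1.    -0.    -0.   ]]
```

drive_tool(plan=[[[0.1,0,0,0,0,0,0],[0.1,0,0,0,0,0,0],[0.1,0,0,0,0,0,0],[0.1,0,0,0,0,0,0],[0.1,0,0,0,0,0,0]]])

```text
clock: 17.57
tcp_pos: [0.421, -0.199, 0.1062]
orientation: [0.478, 0.521, 0.478, -0.521]
wrist_force: [-0.4, -0.4, 1.2]
finger_gap: 0.0003
```

drive_tool(plan=[[[0.1,0,0,0,0,0,0],[0.05,0,0,0,0,0,0],[0.05,0,0,0,0,0,0],[0,0,0,0,0,0,0],[0,0,0,0,0,0,0]]])

```text
clock: 17.98
tcp_pos: [0.4211, -0.199, 0.1054]
orientation: [0.478, 0.521, 0.478, -0.521]
wrist_force: [-3.4, 2.0, 11.0]
finger_gap: 0.0001
```

Force rose to 11 N and the tip stopped at z = 0.1054, against 0.1055 expected for a shut lid. I'll retract and check.

drive_tool(plan=[[[-0.5,0,0,0,0,0,0],[-1.5,0,0,0,0,0,0],[-3,0,0,0,0,0,0],[-3,0,0,0,0,0,0],[-3,0,0,0,0,0,0]]])

```text
clock: 18.4
tcp_pos: [0.4208, -0.1987, 0.2153]
orientation: [0.478, 0.521, 0.478, -0.521]
wrist_force: [1.1, -0.3, -0.3]
finger_gap: 0.0001
```

drive_tool(plan=[[[-2,0,-4,0,0,0,0],[-2,0,-4,0,0,0,0],[0,0,-4,0,0,0,0],[0,0,-4,0,0,0,0],[0,0,-4,0,0,0,0]]])

```text
clock: 18.82
tcp_pos: [0.438, -0.0036, 0.2523]
orientation: [0.478, 0.522, 0.477, -0.521]
wrist_force: [1.2, 0.3, -0.1]
finger_gap: 0.0
```

drive_tool(plan=[[[0,0,-4,0,0,0,0],[0,0,-4,0,0,0,0],[0,0,-4,0,0,0,0],[0,0,0,0,0,0,0],[0,0,0,0,0,0,0]]])

```text
clock: 19.23
tcp_pos: [0.4478, 0.1167, 0.2515]
orientation: [0.479, 0.52, 0.479, -0.52]
wrist_force: [-0.7, -0.8, 0.4]
finger_gap: -0.0001
```

```bash
python3 go.py 0 0 0 scene:s11 top:t11; python3 -c "
import cv2
im=cv2.imread('pics/t11.png');cv2.imwrite('pics/t11c.png',cv2.resize(im[110:300,180:470],None,fx=2.7,fy=2.7))
im=cv2.imread('pics/s11.png');cv2.imwrite('pics/s11c.png',cv2.resize(im[130:330,180:470],None,fx=2.7,fy=2.7))"
```

```text
t 19.23 tcp [0.4478 0.1167 0.2515] q [ 0.479  0.52   0.479 -0.52 ] F [-0.7 -0.8  0.4] j [ 0.081  0.09  -0.185  1.296  0.     1.733] gap -0.0001
[[ 0.     0.997 -0.081]
 [ 0.    -0.081 -0.997]
 [-1.     0.    -0.   ]]
tool shift cm [ 25.14 -43.7   15.24]
```

View pics/s11c.png

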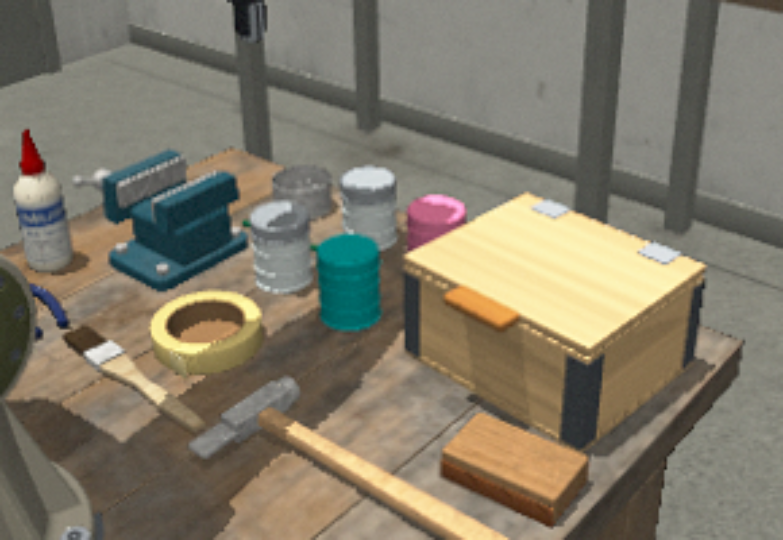

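View pics/t11c.png

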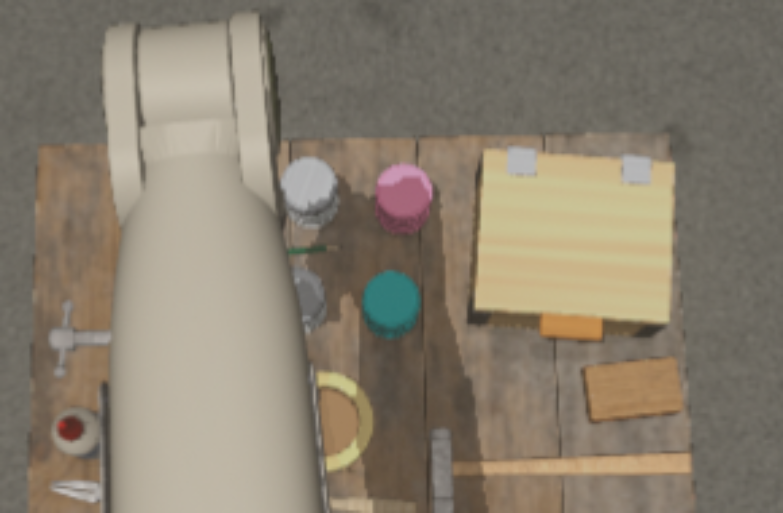

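The lid lies flat on the rim and the other tins and tools stand where they were. I'll hand the job in.

```bash
python3 -c "
from workcell import env
print(env.hand_in())"
```

```text
the job is handed in; nothing more can be done
None
```

The full tin is upright in the chest and the lid is shut. I handed the job in at about 19 s of the 70 s allowed.

- **Finding the full tin:** I lifted the back-left tin, the one beyond the vise. It hung at about 7 N, or roughly 0.7 kg, which fits only the full one. The two empty tins were never touched.
- **Placing it:** I set the tin on the chest floor under force feedback and released it. The wrist and scene pictures showed it standing upright and clear of the walls.
- **Closing the lid:** I pushed the lid down along its arc with the shut fingertips. The readings during closing were about 1–6 N. It stopped with 11 N on the tip at 105.4 mm, against 105.5 mm expected for a shut lid.

The last pictures show the lid flat on the rim with nothing visibly moved. In the top picture the arm covered the pin tin and part of one empty tin, so for those I relied on the scene picture. No checks failed or disagreed. The only differences were a few millimetres between camera views, within what the calibration would explain.

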